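# Set the stop of the gluing jig and hold its spring lever

### The job

Set up the gluing jig with the wide stop bobbin: lift it up off its peg on the rack and put it, wide flange down, fully down over the jig's stop pin, and let go of it. Then swing the jig's spring lever by its handle until the arm bears on the bobbin's flange, keep it firmly there for at least three seconds without forcing it, and finish while still holding it there. Leave the narrow bobbin on its peg and do not push about the turned wooden foot that stands right of the jig.

Things in the scene. Friction and masses are not known exactly. Their poses are not given: they have to be found in the camera images.
- wide_bobbin_mid (a point): the wide stop bobbin, loose, pale turned wood, 70 g: a flange 64 mm in diameter and 22 mm high at the bottom, above it a neck 30 mm in diameter and 34 mm high (grasp it there), 56 mm high in all, with a through bore of 17 mm. It stands on one or other of the rack's two pegs. The point is its centre, 28 mm above its underside; z along its axis, up
- narrow_bobbin_mid (a point): the narrow bobbin, loose, just like the wide one but its flange is only 40 mm in diameter; it stands on the rack's other peg and stays there. The point is its centre, 28 mm above its underside
- peg_rack: wooden rack block, fixed, 170 x 70 x 20 mm, long in its own x; two upright steel pegs of 12 mm diameter and 66 mm height stand on it at x = -45 and +45 mm. Origin: centre of its underside
- stop_pin_foot (a point): foot of the jig's upright steel stop pin, 12 mm in diameter and 40 mm high with a tapered tip; the point lies on the pin's axis on top of the jig's board, 18 mm above the bench. The pin is fixed in the board; a seated bobbin's underside lies on the board around it
- lever_pivot (a point): the lever's upright pivot axis, at the height of the board's top (18 mm above the bench). The stop pin stands 110 mm from it
- lever_handle (a point): centre of the lever's handle, an upright dark round wooden grip of 24 mm diameter and 61 mm height on the end of the flat steel arm, 170 mm from the pivot; the point is half-way up it, 64 mm above the bench; the arm's top lies 34 mm above the bench (16 mm above the board) and the grip's top 95 mm. The arm is 16 mm wide and its top stays below the flange top of a seated bobbin
- press_lever (a joint): angle of the spring lever about its upright pivot: 0 at rest, where the spring holds it, growing (counter-clockwise from above) as the handle is swung towards the stop pin, to 0.62 at most. Against the seated wide bobbin it reads about 0.43 (0.39 to 0.44, as the bobbin has 2.5 mm of play on its pin). The spring pulls back with about 2.8 N at the handle at rest and 4.8 N at the bobbin; let go, the lever swings back to 0
- glue_jig: plywood jig board, fixed to the bench, 280 x 165 x 18 mm, carrying the stop pin, the lever and, at its left end seen from the robot, a dark piece of glued timber against a fence. Origin on its underside, 70 mm from the pivot and 40 mm from the pin, on the line between them; its x points from the pin to the pivot, z up
- turned_foot_1: bystander: turned wooden furniture foot standing upright right of the jig, 50 mm in diameter, 86 mm high, origin at the centre of its underside
Things that resemble listed ones, but are neither listed nor needed, are in the scene too. Leave any orange look-alike of the part that bears narrow_bobbin_mid alone.

How it is judged:
By the outcome, as a careful person would: the job done as asked, in the order asked, and still so for the second after the job is handed in, while the arm keeps its last pose, push and grip.
It also fails if it takes over 72 s, if anything falls off the work surface, if the arm or the gripper's body presses on something with over 40 N, if the wrist force passes 120 N, or if a joint passes its speed limit or range.

### The arm

A 6-joint arm with a two-finger parallel gripper is mounted at the origin on the work surface; the furniture and walls round the work are solid. World frame = base frame: x ahead of the robot, y to its left, z up, the work surface at z = 0. Lengths are in m, angles in rad, forces in N, time in s.
With the tool pointing down it reaches from about 0.275 to 0.725 m from the base axis. Payload 5.6 kg.
Tool frame: the origin (TCP) lies where the fingers leave the gripper's body, on its centre line; the fingertips stand 73 mm ahead of it and the grasp point (between the pads) lies 54 mm ahead of it (robot.tcp_to_grasp is the distance from the TCP to the grasp point, in m); y points along the fingers, z is the direction in which the jaws open and shut, and the axes are right-handed (so a half turn about y gives the same grasp; the last joint's range is limited). The gripper opens to 85 mm and grips with 20 to 120 N. Pads are 22 mm wide; open, the fingers measure 114 mm over their backs; the gripper's body (76 mm by 85 mm) begins 54 mm behind the grasp point. The pads swing forward as they close: fully open they stand 13 mm farther back than shut.
Start: joints at [-0.989, 0.255, 0.108, 0, -1.424, -0.285], TCP at [0.161, -0.526, 0.304] pointing down, gripper open.
Joint ranges: [-2.95, 2.95], [-1.21, 1.97], [-1.09, 1.5], [-2.87, 1.71], [-2.94, -0.07], [-3.05, 3.05]. Speed limits (rad/s): [2.57, 2.57, 3.14, 3.14, 3.14, 3.14].

### API

Orientations are given as a unit quaternion [x, y, z, w].
In Python, from rig import status, grab_frame, ticket, boxes_of, regions_of, tip_of, robot gives the robot as it stands.
- The arm moves only by the tool arm_command, never from a script. Its argument "series" is a list of rows, each a list of 7 numbers: the closure, from -1 (fully open) to 1 (shut), then the shift along the tool's x, y, z in m, then the turn, a rotation vector about the tool's x, y, z in degrees. In form: [[hand, dx, dy, dz, rx, ry, rz], ...]. A call has 1 to 12 rows; each row shifts and turns the commanded pose from where the row before left it, along the tool's axes as they then stand; what a row does not reach is not made up. A row lasts 1/10 s, in which the tool goes at most 50 mm and 8.59 degrees, less where a joint would pass 70% of its speed; a pose out of reach is approached as far as the arm can. A call with a gripper value outside its range is refused whole. The fingers move at their own pace and stop on an object; the grip force is fixed at half the most. Time passes only in rows, so rows that do not move let the fingers close. It gives the time, the measured TCP pose, the force and the opening at its end, in the units of the state.
- status.get_state(): the state, without advancing time (a new reading comes with each control period).
- grab_frame(name): name is "side" or "top"; returns a dict with "img" (420x560x3 uint8, red, green, blue), "fx", "fy", "cx", "cy" (pixels), "k1" (the pictures are not rectified: a ray, as slopes to the right and down, at radius r is drawn at 1 + k1 r^2 times it, then the intrinsics apply), "xyz" and "attitude" of the camera in the world. Camera axes: x right, y down, z forward; pixel columns grow to the right and rows downward; lengths in m; the calibration is good to about 2 mm. A picture is of the moment at which its call begins. There is no depth.
- ticket.finish_job(): hands the job in, once; it reports no verdict.
Trained networks look in the newest picture that a camera, given by its name, has taken for a name from the list of things; names that differ only in an ending like _2 or _b are one class to them, and where a whole thing is asked for, a point or a joint stands for the part that bears it (a point fixed in the world has none). Each returns a list of dicts, best first, with "score" (0 to 1); they miss things now and then, are a little off and sometimes report something else, mostly with a low value. They report only what shows in the picture. A call takes as long as a camera call. They do not tell look-alikes from the thing itself.
- boxes_of(label, camera): "at" ([column, row] in pixels, amid what is visible of it).
- regions_of(label, camera): "pixels" (420x560 bool, what is visible of it) and "at" ([column, row] in pixels, amid what is visible of it).
- tip_of(label, camera): "at" ([column, row] in pixels: a listed point, or the origin of a listed thing).
The state is a dict: "time_s": time; "qpos": joint angles; "joint_vel": joint speeds; "joint_torque": joint torques, N m; "tool_pos": TCP position; "orientation": TCP orientation; "contact_force": force on the tool from outside, world axes, zero at the start; "wrist_torque": the same for the moment, N m; "gripper_width": finger opening in m.
Only numpy, scipy, OpenCV 4.12 (cv2) and the standard library are available. Lean on these libraries where they do the work, as an engineer would, in place of code of your own. Each camera call takes 0.05 s, during which the arm holds its last target.

## Working session

There is one attempt and no reset: what is moved stays moved. The work goes in short steps, Python scripts to look and compute and a tool call to move; the robot and the scene stay as the last step left them, time stands still between calls to the robot, and variables do not carry over. Pictures are saved under pics/ and viewed, and the job is handed in when it is done.

Besides the shell and the picture viewer there is one more tool, called after "Emit:" by a JSON object that holds its "op" and its "data". arm_command: Moves the arm, as the interface text tells. Its arguments: {"type":"object","properties":{"series":{"type":"array","items":{"type":"array","items":{"type":"number"}}}},"required":["series"]}

```bash
ls; mkdir -p pics
python3 - <<'E'
from rig import status, grab_frame, robot
import cv2
print(status.get_state()); print(robot, [a for a in dir(robot) if a[0]!='_'])
for n in("side","top"):
    f=grab_frame(n); print({k:v for k,v in f.items() if k!="img"})
    cv2.imwrite(f"pics/{n}0.png",f["img"][:,:,::-1])
E
```

```text
pics
{'time_s': 0.0, 'qpos': array([-9.89410685e-01,  2.55771001e-01,  1.06987350e-01, -4.98265223e-04,
       -1.42393120e+00, -2.84634347e-01]), 'joint_vel': array([ 0.00064246,  0.00070625,  0.00144359,  0.00124924, -0.00128014,
       -0.00064383]), 'joint_torque': array([ 7.36945003e-04, -3.86631024e+01,  2.37935829e+01,  5.36494195e+00,
       -6.08847302e-03,  2.36460869e-05]), 'tool_pos': array([ 0.16080131, -0.52558006,  0.30297263]), 'orientation': array([-0.69865213, -0.10438071,  0.10463363,  0.70002976]), 'contact_force': array([-0.99723594,  0.07468415,  0.09046352]), 'wrist_torque': array([ 0.00174788,  0.0253693 , -0.08847695]), 'gripper_width': 0.08584706788856317}
<Robot object at 0x7fec09007a10> ['IKError', 'tcp_to_grasp']
{'fx': 398.3309846799183, 'fy': 398.3309846799183, 'cx': 272.7518213565278, 'cy': 213.7301163266841, 'k1': -0.06452455636002064, 'xyz': array([0.33231957, 0.67327895, 0.35123587]), 'attitude': array([-0.08740425,  0.80702858, -0.57977334,  0.07020144])}
{'fx': 436.91561117828957, 'fy': 436.91561117828957, 'cx': 282.82777899345194, 'cy': 204.1633576878665, 'k1': 0.048495301988052054, 'xyz': array([ 0.40087558, -0.10245888,  1.04547736]), 'attitude': array([-0.70114967,  0.71033409, -0.03931582,  0.04763283])}
```

View pics/side0.png

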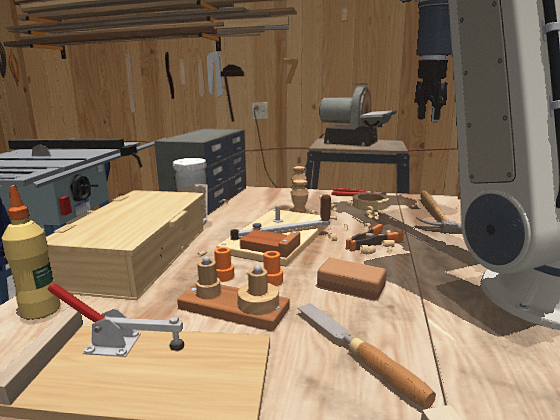

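View pics/top0.png

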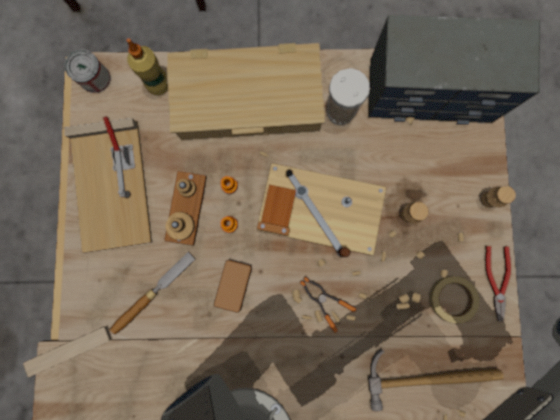

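```bash
cat > h.py <<'E'
import numpy as np, cv2
from scipy.spatial.transform import Rotation as R
from rig import status, grab_frame, ticket, boxes_of, regions_of, tip_of, robot
def ray(f,p):
    u=np.array([(p[0]-f['cx'])/f['fx'],(p[1]-f['cy'])/f['fy']]); s=u.copy()
    for _ in range(30): s=u/(1+f['k1']*(s@s))
    d=R.from_quat(f['attitude']).apply([s[0],s[1],1]); return np.array(f['xyz']),d
def atz(f,p,z):
    o,d=ray(f,p); return o+d*(z-o[2])/d[2]
def proj(f,P):
    c=R.from_quat(f['attitude']).inv().apply(np.atleast_2d(P)-f['xyz']); s=c[:,:2]/c[:,2:]
    s=s*(1+f['k1']*(s**2).sum(1,keepdims=True)); return s*f['fx']+[f['cx'],f['cy']]
def tri(f,p,g,q):
    a,d=ray(f,p);b,e=ray(g,q); d/=np.linalg.norm(d); e/=np.linalg.norm(e)
    t=np.linalg.lstsq(np.c_[d,-e],b-a,rcond=None)[0]; A=a+d*t[0];B=b+e*t[1]; return (A+B)/2,np.linalg.norm(A-B)
E
python3 - <<'E'
from h import *
F={}
for n in("side","top"):
    F[n]=grab_frame(n)
    for l in ["wide_bobbin_mid","narrow_bobbin_mid","peg_rack","stop_pin_foot","lever_pivot","lever_handle","glue_jig","turned_foot_1"]:
        z={"wide_bobbin_mid":.048,"narrow_bobbin_mid":.048,"stop_pin_foot":.018,"lever_pivot":.018,"lever_handle":.064}.get(l,0)
        for r in tip_of(l,n)[:4]: print(n,l,round(r['score'],2),np.round(r['at'],1),np.round(atz(F[n],r['at'],z),4))
E
```

```text
side wide_bobbin_mid 0.93 [258.7 287.6] [0.4785 0.1465 0.048 ]
side narrow_bobbin_mid 0.96 [222.2 262.9] [0.564  0.0743 0.048 ]
side narrow_bobbin_mid 0.82 [270.  267.7] [0.4772 0.0758 0.048 ]
side narrow_bobbin_mid 0.79 [206.5 275.8] [0.5728 0.1261 0.048 ]
side peg_rack 0.82 [232.3 308.4] [0.5263 0.1388 0.    ]
side stop_pin_foot 0.61 [277.6 217.4] [ 0.5386 -0.2684  0.018 ]
side lever_pivot 0.65 [255.  235.4] [ 0.5625 -0.1366  0.018 ]
side lever_handle 0.98 [326.8 211.9] [ 0.4075 -0.1973  0.064 ]
side glue_jig 0.7 [268.1 234.6] [ 0.5454 -0.1914  0.    ]
side turned_foot_1 0.62 [296.2 209. ] [ 0.5129 -0.4014  0.    ]
top wide_bobbin_mid 0.8 [175.3 225.2] [0.4792 0.1551 0.048 ]
top narrow_bobbin_mid 0.81 [230.7 182.1] [0.5775 0.0287 0.048 ]
top narrow_bobbin_mid 0.65 [187.1 188.6] [0.5636 0.1294 0.048 ]
top narrow_bobbin_mid 0.5 [231.9 223.1] [0.4822 0.0257 0.048 ]
top peg_rack 0.87 [184.8 206.5] [0.5278 0.1454 0.    ]
top peg_rack 0.39 [175.2 222.8] [0.4888 0.1678 0.    ]
top stop_pin_foot 0.68 [346.2 202.4] [ 0.5302 -0.241   0.018 ]
top lever_pivot 0.95 [300.9 194.2] [ 0.5513 -0.1343  0.018 ]
top lever_pivot 0.41 [172.9 222.1] [0.489  0.1686 0.018 ]
top lever_pivot 0.36 [327.4 198.1] [ 0.541  -0.1969  0.018 ]
top lever_handle 0.75 [347.  251.1] [ 0.4151 -0.2332  0.064 ]
top lever_handle 0.5 [346.6 200.2] [ 0.5294 -0.2359  0.064 ]
top glue_jig 0.73 [330.6 201.8] [ 0.5344 -0.206   0.    ]
top turned_foot_1 0.87 [408.2 212.4] [ 0.5063 -0.39    0.    ]
```

The side view has the wide bobbin at about (258,290) on the rack's near peg and the narrow one at (207,278). The orange look-alikes stand at (225,263) and (272,267). In the top view the pin is at (347,201), the pivot at (301,192), the handle at (345,252) and the turned foot at (415,212). I'll zoom in for accurate measurements.

Run:
```python
from h import *
f=grab_frame("top");g=grab_frame("side")
cv2.imwrite("pics/t1.png",cv2.resize(f['img'][150:280,150:290,::-1],None,fx=5,fy=4.6*5/4.6*0.9,interpolation=3)[:600])
cv2.imwrite("pics/t2.png",cv2.resize(f['img'][155:275,255:415,::-1],None,fx=5,fy=5,interpolation=3))
cv2.imwrite("pics/s1.png",cv2.resize(g['img'][180:330,170:340,::-1],None,fx=4,fy=4,interpolation=3))
cv2.imwrite("pics/s2.png",cv2.resize(g['img'][160:270,215:345,::-1],None,fx=5,fy=5,interpolation=3))
```

```text
(no output)
```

View pics/t1.png

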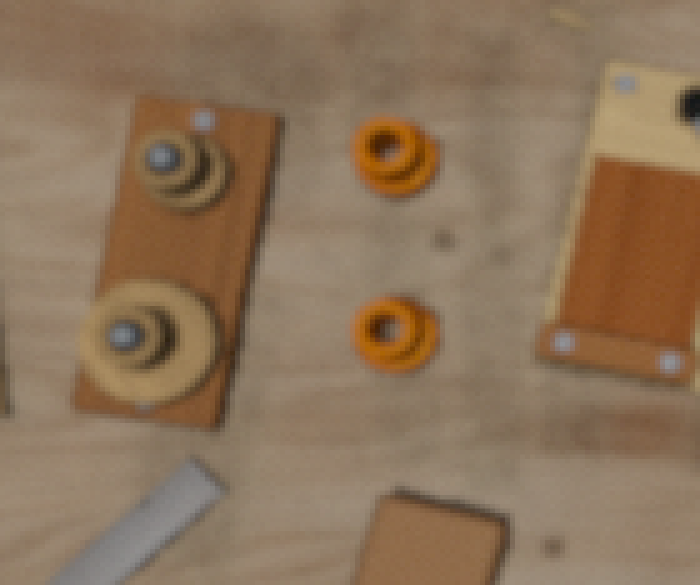

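View pics/t2.png

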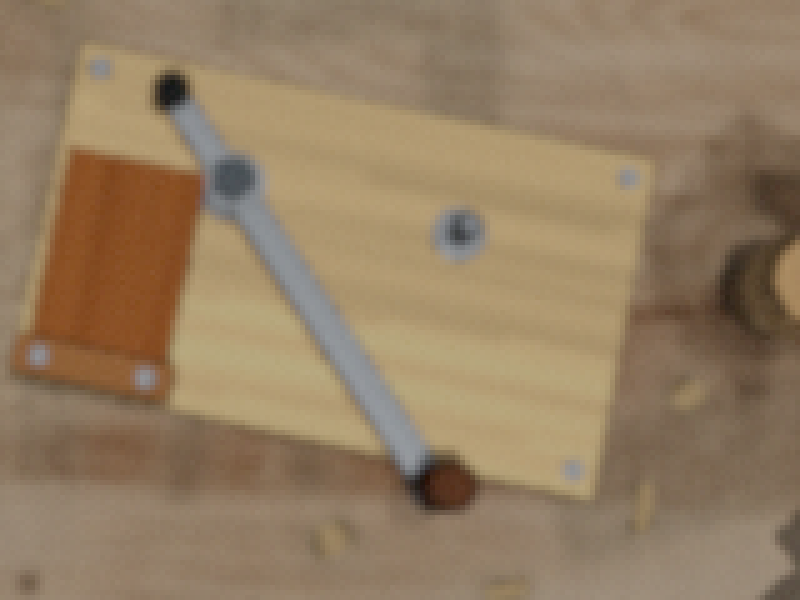

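View pics/s1.png

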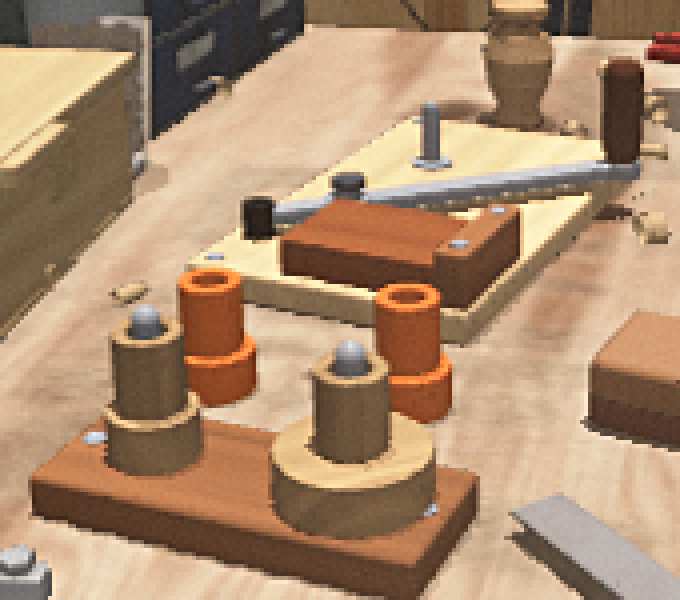

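View pics/s2.png

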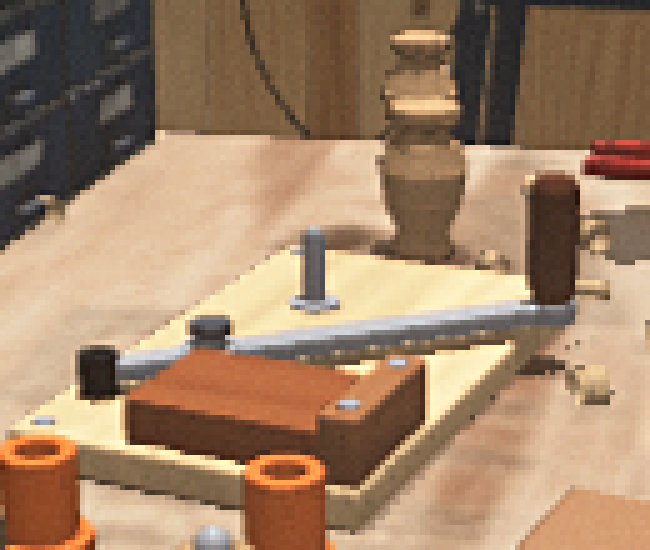

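Run:
```python
from h import *
f=grab_frame("top");g=grab_frame("side")
P=lambda x,y,ox,oy,sx,sy:((x+.5)/sx-.5+ox,(y+.5)/sy-.5+oy)
T1=lambda x,y:P(x,y,150,150,5,4.5); T2=lambda x,y:P(x,y,255,155,5,5)
S1=lambda x,y:P(x,y,170,180,4,4); S2=lambda x,y:P(x,y,215,160,5,5)
p=lambda *a:print(*[np.round(x,4) if not isinstance(x,str) else x for x in a])
p("pegtip wide",atz(f,T1(123,335),.085),atz(g,S1(350,343),.085),*tri(f,T1(123,335),g,S1(350,343)))
p("flange c",atz(f,T1(150,340),.042)); 
p("pegtip narrow",atz(f,T1(162,157),.085),atz(g,S1(147,308),.085))
p("pin tip",atz(f,T2(461,228),.057),atz(g,S2(314,230),.058),*tri(f,T2(461,228),g,S2(314,230)))
p("pin foot",atz(f,T2(459,234),.020),atz(g,S2(315,303),.020),*tri(f,T2(459,234),g,S2(315,303)))
p("handle top",atz(f,T2(448,484),.095),atz(g,S2(556,178),.095),*tri(f,T2(448,484),g,S2(556,178)))
p("pivot",atz(f,T2(233,177),.045),*tri(f,T2(233,177),g,S2(210,322)))
p("foot top", atz(f,boxes_of("turned_foot_1","top")[0]['at'],.05))
for l in ["wide_bobbin_mid","narrow_bobbin_mid"]:
  for r in regions_of(l,"top")[:4]: print(l,r['score'],r['at'],r['pixels'].sum())
```

```text
pegtip wide [0.4789 0.148  0.085 ] [0.4805 0.1449 0.085 ] [0.4792 0.1477 0.0864] 0.001
flange c [0.4796 0.1467 0.042 ]
pegtip narrow [0.567  0.1322 0.085 ] [0.5685 0.1305 0.085 ]
pin tip [ 0.5303 -0.2373  0.057 ] [ 0.5331 -0.2423  0.058 ] [ 0.5309 -0.2367  0.0597] 0.002
pin foot [ 0.5323 -0.2413  0.02  ] [ 0.5328 -0.2419  0.02  ] [ 0.5325 -0.2412  0.0202] 0.0004
handle top [ 0.414  -0.2231  0.095 ] [ 0.4137 -0.2274  0.095 ] [ 0.4137 -0.2229  0.0963] 0.0007
pivot [ 0.5571 -0.1344  0.045 ] [ 0.5571 -0.1343  0.0467] 0.0005
foot top [ 0.5054 -0.39    0.05  ]
wide_bobbin_mid 0.64 [320.6, 217.7] 728
wide_bobbin_mid 0.63 [179.3, 223.8] 603
narrow_bobbin_mid 0.82 [190.1, 187.6] 250
narrow_bobbin_mid 0.53 [230.2, 184.7] 250
narrow_bobbin_mid 0.52 [227.3, 224.5] 251
```

```bash
cat >> h.py <<'E'
def show():
    s=status.get_state(); M=R.from_quat(s['orientation']).as_matrix()
    print('t',round(s['time_s'],2),'tcp',np.round(s['tool_pos'],4),'F',np.round(s['contact_force'],1),'T',np.round(s['wrist_torque'],2),'w',round(s['gripper_width'],4),'q',np.round(s['qpos'],2))
    print(np.round(M,4)); return s,M
def plan(target,jaw=None):
    """target grasp point; shift in tool axes, and turn about tool y (deg) to get jaws along world angle jaw(deg)"""
    s,M=show(); 
    tcp=np.array(target)-np.array([0,0,-1])*robot.tcp_to_grasp
    down=M[:,1]; 
    print('tcp target',tcp,'tool shift mm',np.round(M.T@(tcp-s['tool_pos'])*1e3,1))
    if jaw is not None:
        best=[]
        for k in (0,180):
            z=np.array([np.cos(np.radians(jaw+k)),np.sin(np.radians(jaw+k)),0]); y=np.array([0,0,-1.]); x=np.cross(y,z)
            W=np.c_[x,y,z]; rv=R.from_matrix(M.T@W).as_rotvec(degrees=True)
            print('jaw',jaw+k,'rotvec deg',np.round(rv,2),'; shift after turn mm',np.round(W.T@(tcp-s['tool_pos'])*1e3,1))
E
python3 -c "
from h import *
plan([.4793,.147,.18],90)"
```

```text
t 1.35 tcp [ 0.1609 -0.5259  0.3039] F [-0.5  0.4 -0.2] T [-0.01  0.02 -0.  ] w 0.0852 q [-0.99  0.26  0.11  0.   -1.42 -0.28]
[[ 0.9563 -0.     -0.2925]
 [ 0.2925  0.      0.9563]
 [-0.     -1.      0.    ]]
tcp target [0.4793 0.147  0.2339] tool shift mm [501.3  70.  550.4]
jaw 90 rotvec deg [-0. 17. -0.] ; shift after turn mm [318.4  70.  672.9]
jaw 270 rotvec deg [  -0. -163.    0.] ; shift after turn mm [-318.4   70.  -672.9]
```

Emit:
{"op": "arm_command", "data": {"series": [[-1,0,0,0,0,8.5,0],[-1,0,0,0,0,8.5,0],[-1,0.018,0,0.038,0,0,0],[-1,0.018,0,0.038,0,0,0],[-1,0.018,0,0.038,0,0,0],[-1,0.018,0,0.038,0,0,0],[-1,0.018,0,0.038,0,0,0],[-1,0.018,0,0.038,0,0,0],[-1,0.018,0,0.038,0,0,0],[-1,0.018,0,0.038,0,0,0],[-1,0.018,0,0.038,0,0,0],[-1,0.018,0,0.038,0,0,0]]}}

```text
time_s: 2.55
tool_pos: [0.3411, -0.1443, 0.3043]
orientation: [0.707, 0.0, 0.0, -0.707]
contact_force: [2.2, 0.4, -0.8]
gripper_width: 0.0853
```

Emit:
{"op": "arm_command", "data": {"series": [[-1,0.018,0,0.038,0,0,0],[-1,0.018,0,0.038,0,0,0],[-1,0.018,0,0.038,0,0,0],[-1,0.018,0,0.038,0,0,0],[-1,0.018,0,0.038,0,0,0],[-1,0.018,0,0.038,0,0,0],[-1,0.018,0,0.038,0,0,0],[-1,0,0,0,0,0,0],[-1,0,0,0,0,0,0],[-1,0,0,0,0,0,0]]}}

```text
time_s: 3.55
tool_pos: [0.4666, 0.1196, 0.304]
orientation: [0.707, -0.0, 0.0, -0.707]
contact_force: [-0.1, -0.3, 0.7]
gripper_width: 0.0854
```

```bash
python3 -c "
from h import *
plan([.4793,.147,.13],90)"
```

```text
t 3.55 tcp [0.4666 0.1196 0.304 ] F [-0.1 -0.3  0.7] T [ 0.   -0.    0.04] w 0.0854 q [ 0.58  0.12 -0.06  0.   -1.39 -2.15]
[[ 1.e+00  1.e-04  2.e-04]
 [-2.e-04 -1.e-04  1.e+00]
 [ 1.e-04 -1.e+00 -1.e-04]]
tcp target [0.4793 0.147  0.1839] tool shift mm [ 12.7 120.1  27.4]
jaw 90 rotvec deg [ 0.01 -0.01  0.  ] ; shift after turn mm [ 12.7 120.1  27.4]
jaw 270 rotvec deg [-1.0000e-02  1.7999e+02  1.0000e-02] ; shift after turn mm [-12.7 120.1 -27.4]
```

Emit:
{"op": "arm_command", "data": {"series": [[-1,0.0063,0.02,0.0137,0,0,0],[-1,0.0064,0.02,0.0137,0,0,0],[-1,0,0.04,0,0,0,0],[-1,0,0.03,0,0,0,0],[-1,0,0.01,0,0,0,0],[-1,0,0,0,0,0,0],[-1,0,0,0,0,0,0]]}}

```text
time_s: 4.25
tool_pos: [0.4804, 0.1474, 0.1857]
orientation: [-0.707, -0.001, -0.001, 0.707]
contact_force: [0.8, -0.6, 0.3]
gripper_width: 0.0853
```

Run:
```python
from h import *
s,M=show()
f=grab_frame("top");g=grab_frame("side")
cv2.imwrite("pics/s3.png",cv2.resize(g['img'][180:330,170:340,::-1],None,fx=4,fy=4,interpolation=3))
cv2.imwrite("pics/t3.png",cv2.resize(f['img'][150:280,120:260,::-1],None,fx=4,fy=4,interpolation=3))
```

```text
t 4.25 tcp [0.4804 0.1474 0.1857] F [ 0.8 -0.6  0.3] T [ 0.04 -0.02 -0.03] w 0.0853 q [ 0.61  0.23 -0.23  0.   -1.1  -2.18]
[[ 1.0e+00  2.8e-03  2.0e-04]
 [-2.0e-04  9.0e-04  1.0e+00]
 [ 2.8e-03 -1.0e+00  9.0e-04]]
```

View pics/s3.png

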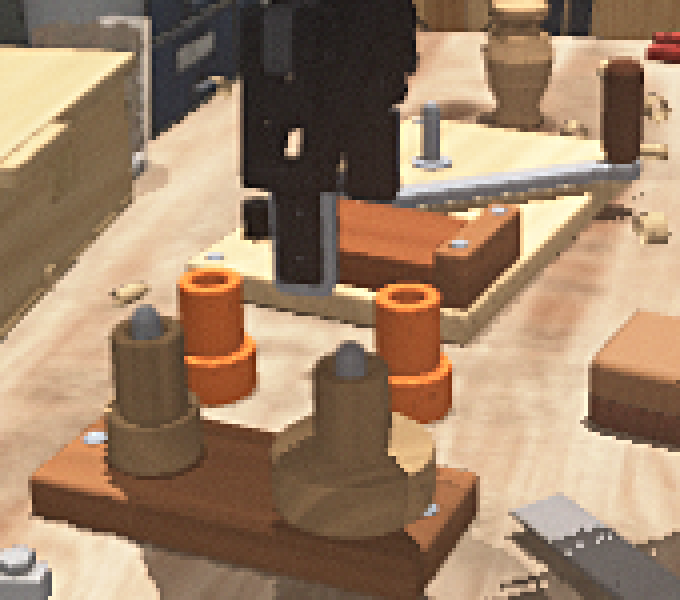

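View pics/t3.png

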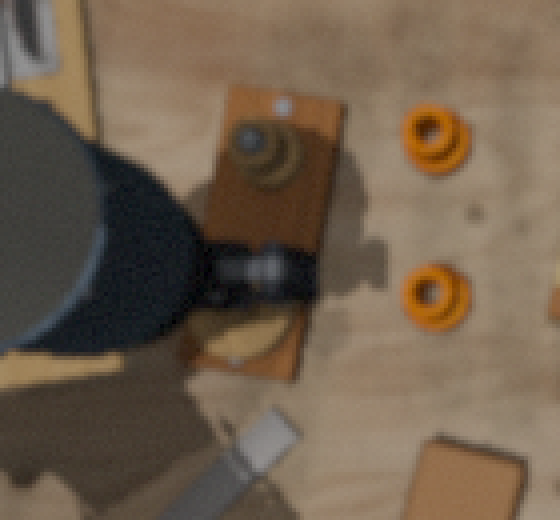

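Run:
```python
from h import *
f=grab_frame("top");g=grab_frame("side")
for P in [[.4804,.197,.125],[.4804,.097,.125],[.4804,.147,.186],[.48,.147,.086]]:
    a=proj(f,P)[0];b=proj(g,P)[0]
    print(P,'t3',np.round((a-[120,150])*4),'s3',np.round((b-[170,180])*4))
```

```text
[0.4804, 0.197, 0.125] t3 [104. 289.] s3 [306. 301.]
[0.4804, 0.097, 0.125] t3 [294. 286.] s3 [377. 199.]
[0.4804, 0.147, 0.186] t3 [166. 277.] s3 [340.  89.]
[0.48, 0.147, 0.086] t3 [218. 294.] s3 [348. 342.]
```

Emit:
{"op": "arm_command", "data": {"series": [[-1,-0.001,0.02,0,0,0,0],[-1,0,0.02,0,0,0,0],[-1,0,0.015,0,0,0,0],[-1,0,0.01,0,0,0,0],[-1,0,0.005,0,0,0,0],[-1,0,0,0,0,0,0],[-1,0,0,0,0,0,0]]}}

```text
time_s: 5.15
tool_pos: [0.479, 0.1477, 0.1146]
orientation: [-0.707, -0.001, -0.0, 0.707]
contact_force: [0.7, 0.6, -1.0]
gripper_width: 0.0854
```

Emit:
{"op": "arm_command", "data": {"series": [[1,0,0,0,0,0,0],[1,0,0,0,0,0,0],[1,0,0,0,0,0,0],[1,0,0,0,0,0,0],[1,0,0,0,0,0,0],[1,0,0,0,0,0,0],[1,0,0,0,0,0,0],[1,0,0,0,0,0,0],[1,0,0,0,0,0,0],[1,0,0,0,0,0,0]]}}

```text
time_s: 6.15
tool_pos: [0.4789, 0.1479, 0.1144]
orientation: [-0.707, -0.001, -0.0, 0.707]
contact_force: [-1.7, 3.0, 4.6]
gripper_width: 0.0286
```

Run:
```python
from h import *
s,M=show()
f=grab_frame("top");g=grab_frame("side")
cv2.imwrite("pics/s4.png",cv2.resize(g['img'][180:330,170:340,::-1],None,fx=4,fy=4,interpolation=3))
```

```text
t 6.15 tcp [0.4789 0.1479 0.1144] F [-1.7  3.   4.6] T [ 0.6   0.48 -0.03] w 0.0286 q [ 0.61  0.3  -0.34  0.   -0.92 -2.18]
[[ 1.0e+00  1.2e-03 -3.0e-04]
 [ 3.0e-04  7.0e-04  1.0e+00]
 [ 1.2e-03 -1.0e+00  7.0e-04]]
```

View pics/s4.png

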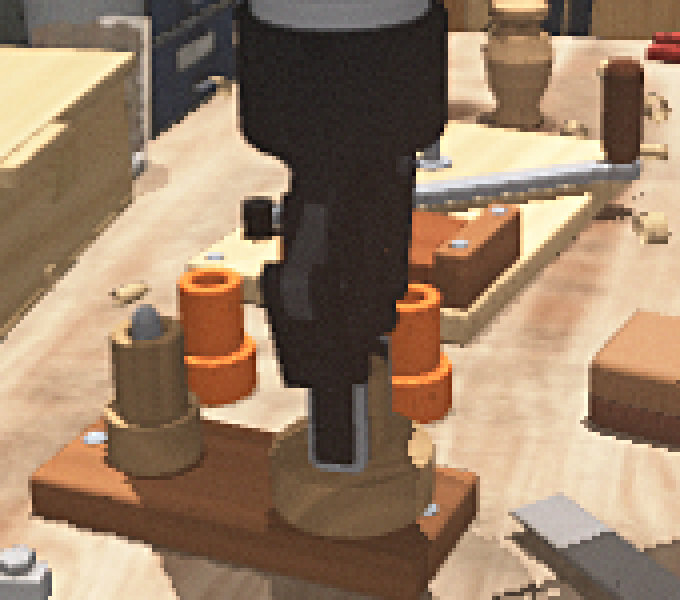

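Emit:
{"op": "arm_command", "data": {"series": [[1,0,-0.01,0,0,0,0],[1,0,-0.015,0,0,0,0],[1,0,-0.02,0,0,0,0],[1,0,-0.025,0,0,0,0],[1,0,-0.025,0,0,0,0],[1,0,-0.015,0,0,0,0],[1,0,0,0,0,0,0],[1,0,0,0,0,0,0],[1,0,0,0,0,0,0]]}}

```text
time_s: 7.15
tool_pos: [0.4778, 0.1471, 0.2226]
orientation: [0.708, -0.001, -0.001, -0.707]
contact_force: [-0.0, -0.3, -1.7]
gripper_width: 0.0285
```

Run:
```python
from h import *
g=grab_frame("side")
cv2.imwrite("pics/s5.png",cv2.resize(g['img'][180:330,170:340,::-1],None,fx=4,fy=4,interpolation=3))
plan([.5315,-.2395,.171],90)
```

```text
t 7.2 tcp [0.4779 0.1471 0.2226] F [-0.4 -0.7 -1.4] T [0.03 0.02 0.04] w 0.0286 q [ 0.61  0.2  -0.17 -0.   -1.2  -2.18]
[[ 1.0e+00 -2.4e-03  1.0e-04]
 [-1.0e-04 -1.3e-03  1.0e+00]
 [-2.4e-03 -1.0e+00 -1.3e-03]]
tcp target [ 0.5315 -0.2395  0.2249] tool shift mm [  53.6   -1.9 -386.6]
jaw 90 rotvec deg [ 0.07 -0.01 -0.14] ; shift after turn mm [  53.6   -2.3 -386.6]
jaw 270 rotvec deg [2.1000e-01 1.7999e+02 1.1000e-01] ; shift after turn mm [-53.6  -2.3 386.6]
```

View pics/s5.png

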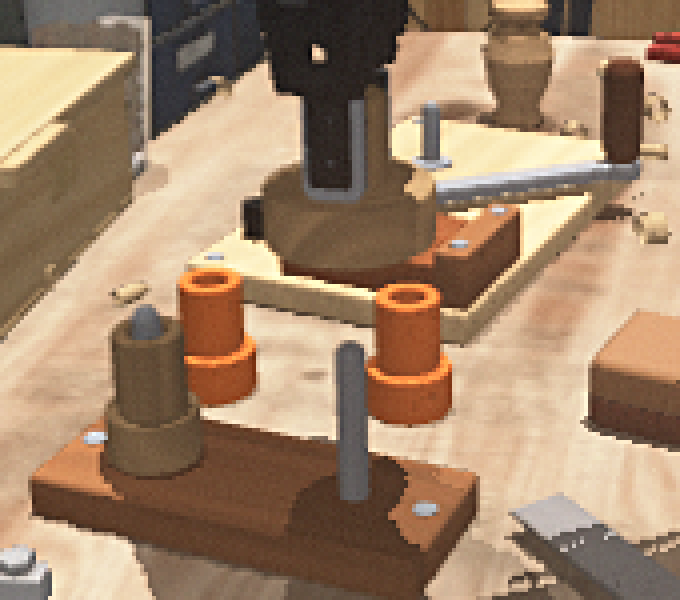

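Emit:
{"op": "arm_command", "data": {"series": [[1,0.003,0,-0.02,0,0,0],[1,0.0055,0,-0.04,0,0,0],[1,0.0055,0,-0.04,0,0,0],[1,0.0055,0,-0.04,0,0,0],[1,0.0055,0,-0.04,0,0,0],[1,0.0055,0,-0.04,0,0,0],[1,0.0055,0,-0.04,0,0,0],[1,0.0055,0,-0.04,0,0,0],[1,0.0055,0,-0.04,0,0,0],[1,0.0036,0,-0.03,0,0,0],[1,0.003,0,-0.0166,0,0,0]]}}

```text
time_s: 8.3
tool_pos: [0.5316, -0.2413, 0.2225]
orientation: [-0.707, 0.002, 0.0, 0.707]
contact_force: [0.5, -0.2, -0.6]
gripper_width: 0.029
```

Emit:
{"op": "arm_command", "data": {"series": [[1,0,0,0,0,0,0],[1,0,0,0,0,0,0],[1,0,0,0,0,0,0],[1,0,0,0,0,0,0]]}}

```text
time_s: 8.7
tool_pos: [0.5322, -0.2381, 0.224]
orientation: [-0.707, -0.001, 0.0, 0.707]
contact_force: [-0.1, 0.3, -0.3]
gripper_width: 0.0286
```

Run:
```python
from h import *
plan([.5315,-.2395,.116],90)
```

```text
t 8.7 tcp [ 0.5322 -0.2381  0.224 ] F [-0.1  0.3 -0.3] T [ 0.05 -0.05 -0.03] w 0.0286 q [-0.15  0.35  0.04 -0.   -1.26 -1.42]
[[ 1.0e+00  1.0e-04 -1.5e-03]
 [ 1.5e-03  1.0e-04  1.0e+00]
 [ 1.0e-04 -1.0e+00  1.0e-04]]
tcp target [ 0.5315 -0.2395  0.1699] tool shift mm [-0.7 54.1 -1.4]
jaw 90 rotvec deg [-0.01  0.08  0.  ] ; shift after turn mm [-0.7 54.1 -1.4]
jaw 270 rotvec deg [ 1.0000e-02 -1.7992e+02  1.0000e-02] ; shift after turn mm [ 0.7 54.1  1.4]
```

Emit:
{"op": "arm_command", "data": {"series": [[1,0,0.02,0,0,0,0],[1,-0.0007,0.02,-0.0014,0,0,0],[1,0,0.015,0,0,0,0],[1,0,0.006,0,0,0,0],[1,0,0,0,0,0,0],[1,0,0,0,0,0,0],[1,0,0,0,0,0,0]]}}

```text
time_s: 9.4
tool_pos: [0.532, -0.2405, 0.164]
orientation: [0.707, 0.001, 0.001, -0.707]
contact_force: [0.2, 0.1, -0.7]
gripper_width: 0.0283
```

Run:
```python
from h import *
show()
g=grab_frame("side");f=grab_frame("top")
cv2.imwrite("pics/s6.png",cv2.resize(g['img'][150:250,215:345,::-1],None,fx=6,fy=6,interpolation=3))
cv2.imwrite("pics/t6.png",cv2.resize(f['img'][155:275,255:415,::-1],None,fx=5,fy=5,interpolation=3))
```

```text
t 9.4 tcp [ 0.532  -0.2405  0.164 ] F [ 0.2  0.1 -0.7] T [-0.01  0.02 -0.04] w 0.0283 q [-0.16  0.4  -0.05  0.   -1.12 -1.41]
[[ 1.e+00  2.e-03 -5.e-04]
 [ 5.e-04 -6.e-04  1.e+00]
 [ 2.e-03 -1.e+00 -6.e-04]]
```

View pics/s6.png

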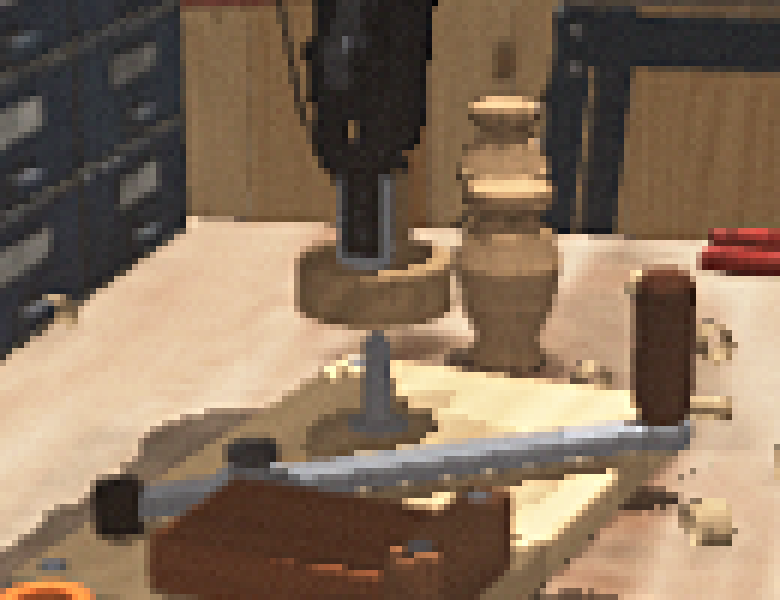

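View pics/t6.png

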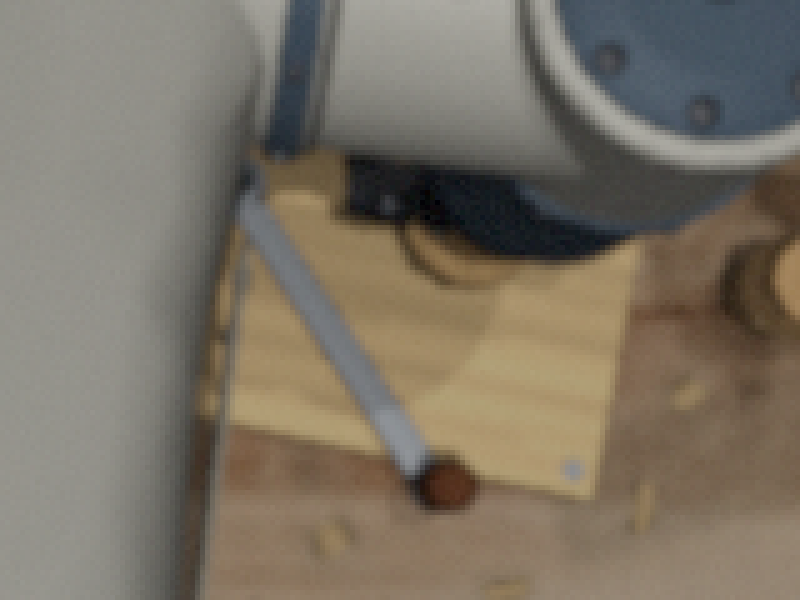

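Run:
```python
from h import *
f=grab_frame("top");g=grab_frame("side")
im=cv2.imread("pics/top0.png"); 
c=cv2.resize(im[185:217,330:364],None,fx=16,fy=16,interpolation=cv2.INTER_CUBIC)
for (x,y),col in {((.5315),(-.2395)):(0,0,255)}.items():
    for z,r in((.018,.006),(.055,.006),(.055,.0003)):
        t=np.linspace(0,6.28,40); q=proj(f,np.c_[x+r*np.cos(t),y+r*np.sin(t),0*t+z])
        cv2.polylines(c,[np.int32((q-[330,185]+.5)*16)],True,(0,0,255) if z<.03 else (255,0,0),1)
# bobbin bottom edge now (side), predicted for TCP
x,y,z=.532,-.2405,.0696
print(np.round((proj(g,[[x,y,z],[.532,-.2425,z],[.532,-.2385,z]])-[215,150])*6,1))
cv2.imwrite("pics/c.png",c)
g0=cv2.imread("pics/side0.png"); d=cv2.resize(g0[195:230,260:295],None,fx=16,fy=16,interpolation=cv2.INTER_CUBIC)
for z in (.018,.055):
    t=np.linspace(0,6.28,40); q=proj(g,np.c_[.5315+.006*np.cos(t),-.2395+.006*np.sin(t),0*t+z])
    cv2.polylines(d,[np.int32((q-[260,195]+.5)*16)],True,(0,0,255),1)
cv2.imwrite("pics/c.png",np.hstack([cv2.resize(c,(400,376)),cv2.resize(d,(376,376))]))
```

```text
[[375.9 307.9]
 [376.9 306.5]
 [374.9 309.3]]
```

View pics/c.png

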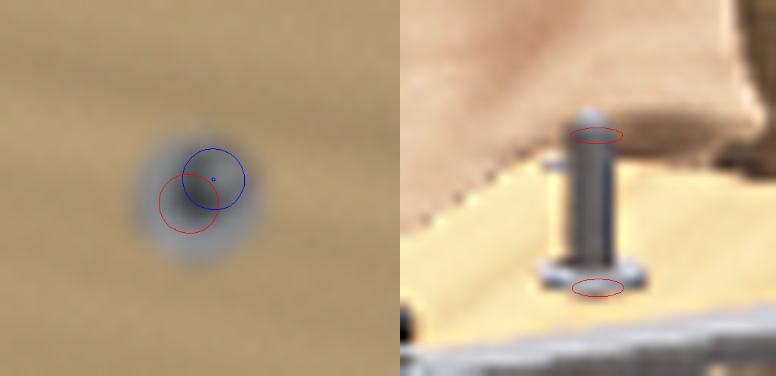

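Emit:
{"op": "arm_command", "data": {"series": [[1,0,0.005,-0.0005,0,0,0],[1,0,0.006,0,0,0,0],[1,0,0.006,0,0,0,0],[1,0,0.006,0,0,0,0],[1,0,0,0,0,0,0]]}}

```text
time_s: 10.1
tool_pos: [0.5308, -0.2408, 0.1384]
orientation: [-0.707, 0.001, 0.001, 0.707]
contact_force: [0.3, 0.3, -1.3]
gripper_width: 0.0284
```

Run:
```python
from h import *
show()
g=grab_frame("side")
cv2.imwrite("pics/s7.png",cv2.resize(g['img'][150:250,215:345,::-1],None,fx=6,fy=6,interpolation=3))
```

```text
t 10.1 tcp [ 0.5308 -0.2408  0.1384] F [ 0.3  0.3 -1.3] T [-0.01  0.04  0.01] w 0.0284 q [-0.16  0.42 -0.09 -0.   -1.06 -1.41]
[[ 1.0e+00 -2.4e-03  1.0e-04]
 [-1.0e-04  7.0e-04  1.0e+00]
 [-2.4e-03 -1.0e+00  7.0e-04]]
```

View pics/s7.png

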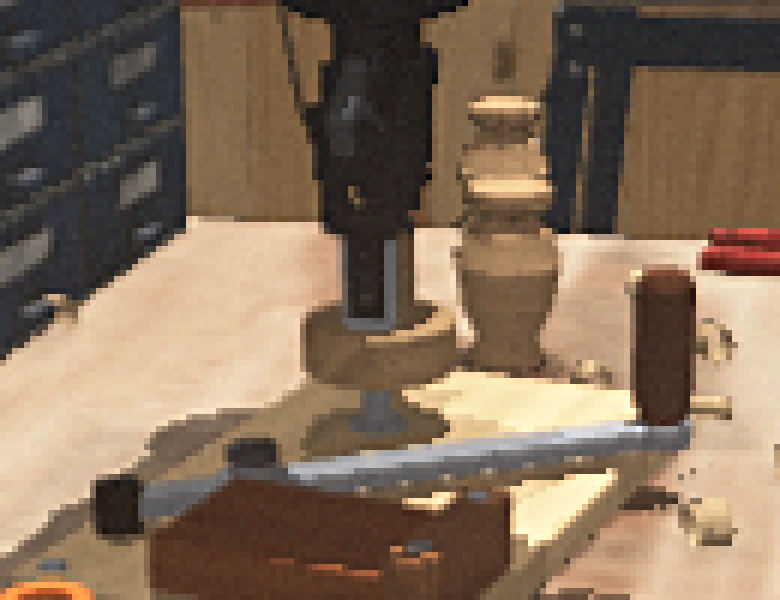

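The bore has gone over the pin tip with no contact force. The flange is at (378,350) and the pin foot at (376,420) in the zoomed view. I'll carry on down.

Emit:
{"op": "arm_command", "data": {"series": [[1,0.0005,0.006,0,0,0,0],[1,0,0.006,0,0,0,0],[1,0,0.006,0,0,0,0],[1,0,0.003,0,0,0,0],[1,0,0.002,0,0,0,0],[1,0,0,0,0,0,0],[1,0,0,0,0,0,0]]}}

```text
time_s: 10.85
tool_pos: [0.5321, -0.2411, 0.1171]
orientation: [0.707, 0.0, 0.0, -0.707]
contact_force: [-0.4, 0.6, -1.2]
gripper_width: 0.0287
```

```bash
python3 -c "
from h import *
show()"
```

```text
t 10.85 tcp [ 0.5321 -0.2411  0.1171] F [-0.4  0.6 -1.2] T [ 0.02 -0.03 -0.03] w 0.0287 q [-0.16  0.44 -0.11  0.   -1.01 -1.41]
[[ 1.e+00  3.e-04 -2.e-04]
 [ 2.e-04 -2.e-04  1.e+00]
 [ 3.e-04 -1.e+00 -2.e-04]]
```

Emit:
{"op": "arm_command", "data": {"series": [[1,0,0.001,0,0,0,0],[1,0,0.001,0,0,0,0],[1,0,0.001,0,0,0,0],[1,0,0,0,0,0,0]]}}

```text
time_s: 11.25
tool_pos: [0.5319, -0.241, 0.1137]
orientation: [-0.707, 0.0, 0.0, 0.707]
contact_force: [-0.1, 0.0, -0.8]
gripper_width: 0.0286
```

Emit:
{"op": "arm_command", "data": {"series": [[1,0,0.001,0,0,0,0],[1,0,0.0005,0,0,0,0],[1,0,0,0,0,0,0],[1,0,0,0,0,0,0]]}}

```text
time_s: 11.65
tool_pos: [0.5319, -0.241, 0.1125]
orientation: [0.707, 0.0, -0.0, -0.707]
contact_force: [-0.5, 0.0, 0.6]
gripper_width: 0.0287
```

Emit:
{"op": "arm_command", "data": {"series": [[1,0,0.0007,0,0,0,0],[1,0,0,0,0,0,0],[1,0,0,0,0,0,0]]}}

```text
time_s: 11.95
tool_pos: [0.5319, -0.241, 0.1125]
orientation: [0.707, 0.0, 0.0, -0.707]
contact_force: [-2.8, 1.9, 4.6]
gripper_width: 0.0289
```

It seats at 0.1125 with about 5 N of upward force, as predicted. Releasing.

Emit:
{"op": "arm_command", "data": {"series": [[-1,0,0,0,0,0,0],[-1,0,0,0,0,0,0],[-1,0,0,0,0,0,0],[-1,0,0,0,0,0,0],[-1,0,0,0,0,0,0],[-1,0,0,0,0,0,0],[-1,0,0,0,0,0,0],[-1,0,0,0,0,0,0]]}}

```text
time_s: 12.75
tool_pos: [0.532, -0.241, 0.1117]
orientation: [0.707, 0.0, -0.0, -0.707]
contact_force: [-0.3, -0.7, -0.1]
gripper_width: 0.0854
```

Emit:
{"op": "arm_command", "data": {"series": [[-1,0,-0.01,0,0,0,0],[-1,0,-0.02,0,0,0,0],[-1,0,-0.03,0,0,0,0],[-1,0,-0.03,0,0,0,0],[-1,-0.02,-0.01,0,0,0,0],[-1,-0.04,0,0,0,0,0],[-1,-0.03,0,0,0,0,0],[-1,0,0,0,0,0,0],[-1,0,0,0,0,0,0],[-1,0,0,0,0,0,0]]}}

```text
time_s: 13.75
tool_pos: [0.4426, -0.2411, 0.2122]
orientation: [0.707, 0.0, 0.0, -0.707]
contact_force: [0.3, 0.7, -0.8]
gripper_width: 0.0851
```

Run:
```python
from h import *
g=grab_frame("side");f=grab_frame("top")
cv2.imwrite("pics/s8.png",cv2.resize(g['img'][150:250,215:345,::-1],None,fx=6,fy=6,interpolation=3))
cv2.imwrite("pics/t8.png",cv2.resize(f['img'][155:275,255:415,::-1],None,fx=5,fy=5,interpolation=3))
# handle: rest dir from pivot -148.1deg; tangent (ccw) dir = -58.1
plan([.414,-.2235,.14],-58+180)
```

```text
t 13.85 tcp [ 0.4427 -0.241   0.2117] F [-0.5  1.   0.4] T [-0.01 -0.01  0.02] w 0.0855 q [-0.19  0.21 -0.19  0.   -1.17 -1.38]
[[ 1.e+00  2.e-04 -3.e-04]
 [ 3.e-04 -1.e-04  1.e+00]
 [ 2.e-04 -1.e+00 -1.e-04]]
tcp target [ 0.414  -0.2235  0.1939] tool shift mm [-28.7  17.8  17.5]
jaw 122 rotvec deg [ 1.000e-02 -3.198e+01  1.000e-02] ; shift after turn mm [-15.1  17.8  30.1]
jaw 302 rotvec deg [-1.0000e-02  1.4802e+02  1.0000e-02] ; shift after turn mm [ 15.1  17.8 -30.1]
```

View pics/s8.png

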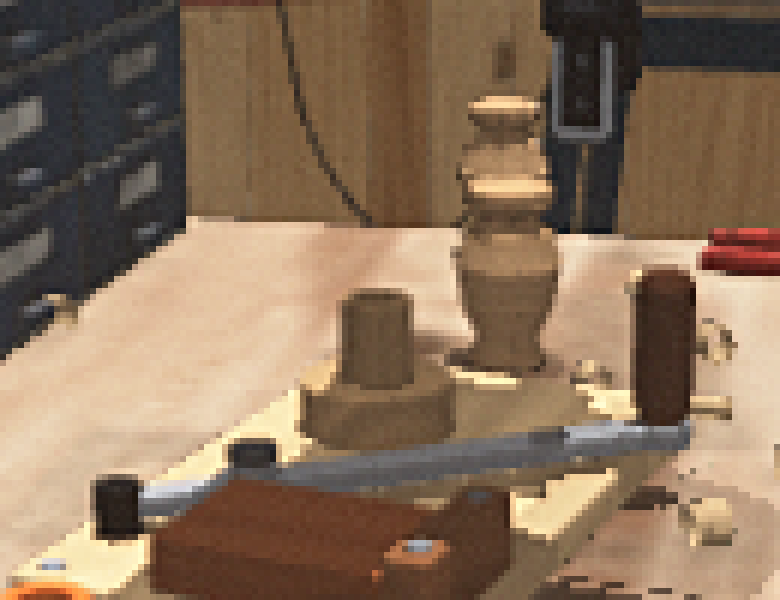

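View pics/t8.png

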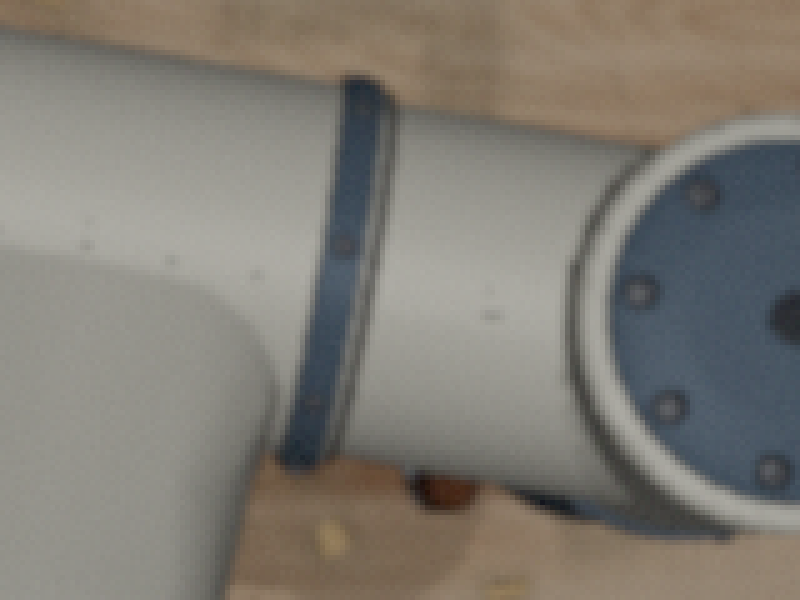

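Side view: the bobbin stands seated on the board, flange spanning (300–455, 375–445) with the neck upright above it. Next is the handle.

Emit:
{"op": "arm_command", "data": {"series": [[-1,0,0,0,0,-8,0],[-1,0,0,0,0,-8,0],[-1,0,0,0,0,-8,0],[-1,0,0,0,0,-8,0],[-1,-0.0075,0,0.015,0,0,0],[-1,-0.0076,0,0.015,0,0,0],[-1,0,0.01,0,0,0,0],[-1,0,0,0,0,0,0],[-1,0,0,0,0,0,0],[-1,0,0,0,0,0,0]]}}

```text
time_s: 14.85
tool_pos: [0.4139, -0.2238, 0.2017]
orientation: [0.68, 0.195, -0.195, -0.68]
contact_force: [-0.5, -0.9, -0.2]
gripper_width: 0.0854
```

Run:
```python
from h import *
plan([.414,-.2235,.072],122)
g=grab_frame("side")
cv2.imwrite("pics/s9.png",cv2.resize(g['img'][150:250,215:345,::-1],None,fx=6,fy=6,interpolation=3))
```

```text
t 14.85 tcp [ 0.4139 -0.2238  0.2017] F [-0.5 -0.9 -0.2] T [-0.02 -0.01 -0.01] w 0.0854 q [-0.16  0.16 -0.28  0.   -1.13 -0.85]
[[ 8.48e-01 -1.00e-04 -5.30e-01]
 [ 5.30e-01 -2.00e-04  8.48e-01]
 [-2.00e-04 -1.00e+00 -1.00e-04]]
tcp target [ 0.414  -0.2235  0.1259] tool shift mm [ 0.3 75.8  0.2]
jaw 122 rotvec deg [ 0.01  0.01 -0.01] ; shift after turn mm [ 0.3 75.8  0.2]
jaw 302 rotvec deg [-2.0000e-02 -1.7999e+02 -1.0000e-02] ; shift after turn mm [-0.3 75.8 -0.2]
```

View pics/s9.png

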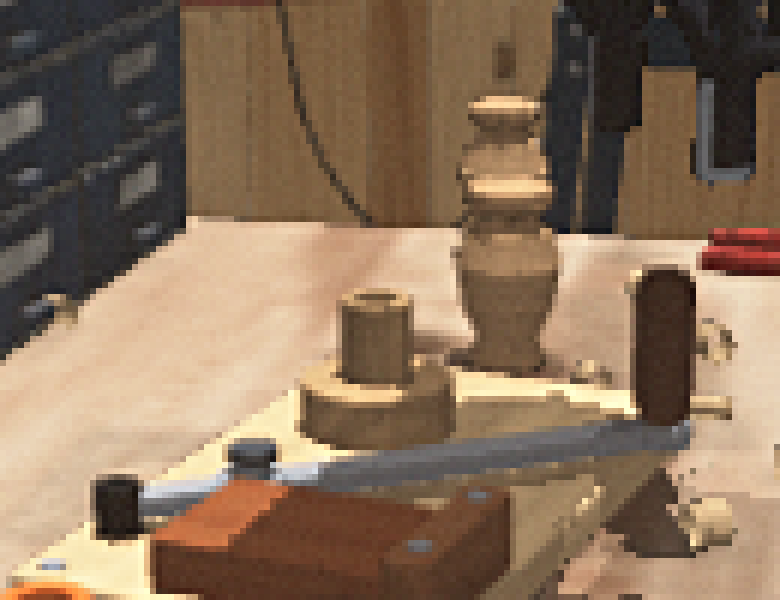

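The handle at (665,345) lies between the two open fingers (615 and 725). Descending and gripping it.

Emit:
{"op": "arm_command", "data": {"series": [[-1,0,0.02,0,0,0,0],[-1,0,0.02,0,0,0,0],[-1,0,0.02,0,0,0,0],[-1,0,0.01,0,0,0,0],[-1,0,0.006,0,0,0,0],[-1,0,0,0,0,0,0],[-1,0,0,0,0,0,0]]}}

```text
time_s: 15.6
tool_pos: [0.4138, -0.2238, 0.1264]
orientation: [0.68, 0.195, -0.195, -0.679]
contact_force: [-0.1, -0.2, 0.2]
gripper_width: 0.0854
```

Emit:
{"op": "arm_command", "data": {"series": [[1,0,0,0,0,0,0],[1,0,0,0,0,0,0],[1,0,0,0,0,0,0],[1,0,0,0,0,0,0],[1,0,0,0,0,0,0],[1,0,0,0,0,0,0],[1,0,0,0,0,0,0],[1,0,0,0,0,0,0],[1,0,0,0,0,0,0],[1,0,0,0,0,0,0]]}}

```text
time_s: 16.6
tool_pos: [0.4141, -0.2249, 0.1264]
orientation: [0.681, 0.196, -0.195, -0.679]
contact_force: [1.9, -6.9, -0.3]
gripper_width: 0.0226
```

Run:
```python
from h import *
s,M=show(); print(M.T@s['contact_force'])
g=grab_frame("side")
cv2.imwrite("pics/s10.png",cv2.resize(g['img'][150:250,215:345,::-1],None,fx=6,fy=6,interpolation=3))
```

```text
t 16.6 tcp [ 0.4141 -0.2249  0.1264] F [ 1.9 -6.9 -0.3] T [-2.11 -0.43  0.  ] w 0.0226 q [-0.16  0.24 -0.4   0.   -0.93 -0.85]
[[ 8.476e-01  1.900e-03 -5.306e-01]
 [ 5.306e-01 -2.700e-03  8.476e-01]
 [ 2.000e-04 -1.000e+00 -3.300e-03]]
[-2.0428757   0.29701752 -6.84176131]
```

View pics/s10.png

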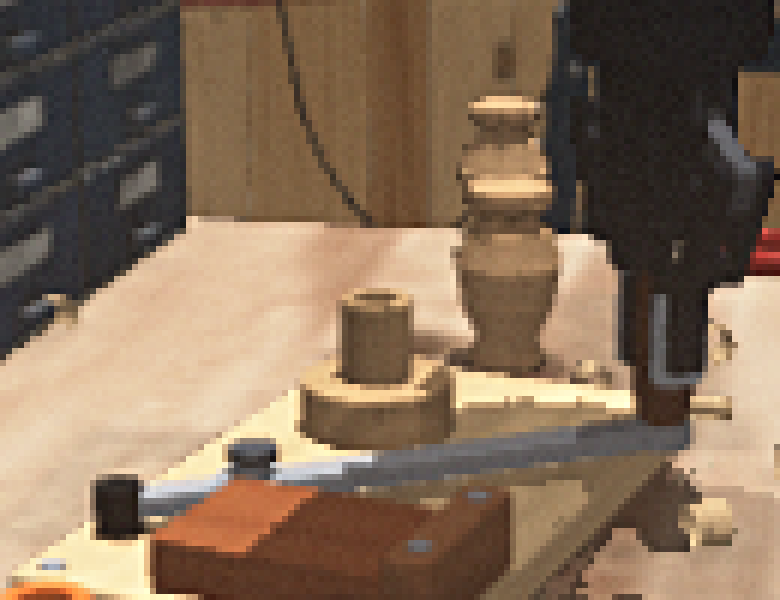

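Emit:
{"op": "arm_command", "data": {"series": [[1,0,0,-0.003,0,-1,0],[1,0.0001,0,-0.0059,0,-2,0],[1,0.0001,0,-0.0059,0,-2,0],[1,0.0001,0,-0.0059,0,-2,0],[1,0.0001,0,-0.0059,0,-2,0],[1,0.0001,0,-0.0059,0,-2,0],[1,0,0,0,0,0,0],[1,0,0,0,0,0,0]]}}

```text
time_s: 17.45
tool_pos: [0.433, -0.2496, 0.1263]
orientation: [0.658, 0.259, -0.259, -0.658]
contact_force: [-2.7, 0.5, 6.3]
gripper_width: 0.0225
```

Run:
```python
from h import *
s,M=show(); print(M.T@s['contact_force']); d=s['tool_pos'][:2]-[.5571,-.1343]; print(np.hypot(*d),np.degrees(np.arctan2(d[1],d[0])))
g=grab_frame("side")
cv2.imwrite("pics/s11.png",cv2.resize(g['img'][150:250,215:345,::-1],None,fx=6,fy=6,interpolation=3))
```

```text
t 17.45 tcp [ 0.433  -0.2496  0.1263] F [-2.7  0.5  6.3] T [ 0.33  0.7  -0.31] w 0.0225 q [-0.21  0.29 -0.33  0.   -0.95 -0.61]
[[ 7.312e-01  2.000e-04 -6.821e-01]
 [ 6.821e-01 -1.000e-04  7.312e-01]
 [ 0.000e+00 -1.000e+00 -2.000e-04]]
[-1.63730789 -6.30106701  2.18362605]
0.16935286837017732 -137.10555002281941
```

View pics/s11.png

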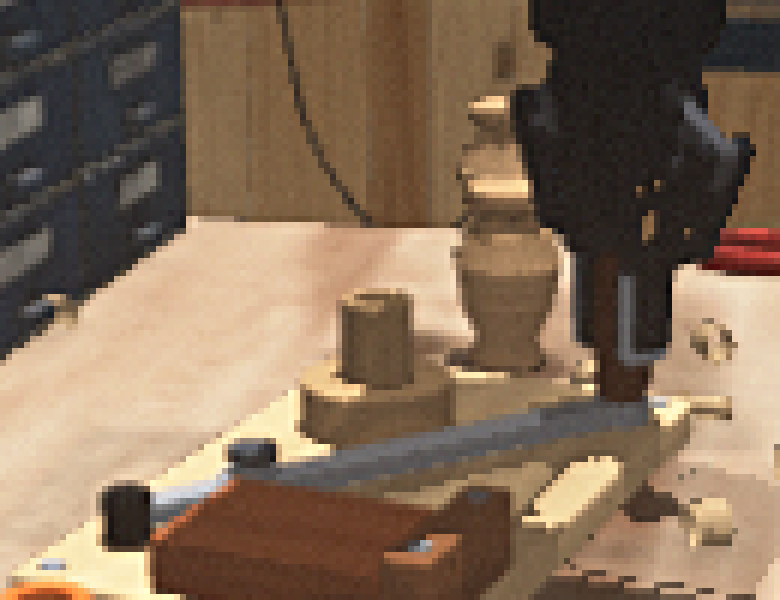

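Emit:
{"op": "arm_command", "data": {"series": [[1,0.0001,0,-0.0059,0,-2,0],[1,0.0001,0,-0.0059,0,-2,0],[1,0.0001,0,-0.0059,0,-2,0],[1,0.0001,0,-0.0059,0,-2,0],[1,0.0001,0,-0.0059,0,-2,0],[1,0,0,0,0,0,0],[1,0,0,0,0,0,0]]}}

```text
time_s: 18.2
tool_pos: [0.4548, -0.2692, 0.1263]
orientation: [-0.633, -0.316, 0.316, 0.633]
contact_force: [-3.2, 0.8, 6.7]
gripper_width: 0.023
```

```bash
cat >> h.py <<'E'
def lev():
    s,M=show(); print('Ftool',np.round(M.T@s['contact_force'],1)); d=s['tool_pos'][:2]-[.5571,-.1343]; print('r,th',np.hypot(*d),np.degrees(np.arctan2(d[1],d[0])))
E
python3 -c "
from h import *
lev()"
```

```text
t 18.2 tcp [ 0.4548 -0.2692  0.1263] F [-3.2  0.8  6.7] T [ 0.36  0.9  -0.33] w 0.023 q [-0.24  0.34 -0.25  0.   -0.98 -0.41]
[[ 6.017e-01 -2.000e-04 -7.987e-01]
 [ 7.987e-01 -0.000e+00  6.017e-01]
 [-1.000e-04 -1.000e+00  1.000e-04]]
Ftool [-1.3 -6.7  3.1]
r,th 0.1693483695085461 -127.17318299685829
```

Emit:
{"op": "arm_command", "data": {"series": [[1,0,0,-0.003,0,-1,0],[1,0,0,0,0,0,0],[1,0,0,0,0,0,0]]}}

```text
time_s: 18.5
tool_pos: [0.4571, -0.271, 0.1263]
orientation: [-0.63, -0.321, 0.321, 0.63]
contact_force: [-3.0, 0.4, 7.4]
gripper_width: 0.0226
```

Emit:
{"op": "arm_command", "data": {"series": [[1,0,0,-0.003,0,-1,0],[1,0,0,0,0,0,0],[1,0,0,0,0,0,0]]}}

```text
time_s: 18.8
tool_pos: [0.4595, -0.2727, 0.1264]
orientation: [-0.627, -0.326, 0.327, 0.627]
contact_force: [-2.3, 0.6, 6.1]
gripper_width: 0.0227
```

```bash
python3 -c "
from h import *
lev()"
```

```text
t 18.8 tcp [ 0.4595 -0.2727  0.1264] F [-2.3  0.6  6.1] T [ 0.44  0.88 -0.31] w 0.0227 q [-0.24  0.35 -0.24 -0.   -0.98 -0.37]
[[ 5.735e-01 -3.000e-04 -8.192e-01]
 [ 8.192e-01  1.000e-04  5.735e-01]
 [-1.000e-04 -1.000e+00  3.000e-04]]
Ftool [-0.8 -6.1  2.2]
r,th 0.1693612309989908 -125.19400086757352
```

Run:
```python
from h import *
g=grab_frame("side")
cv2.imwrite("pics/s12.png",cv2.resize(g['img'][150:250,215:345,::-1],None,fx=6,fy=6,interpolation=3))
```

Emit:
{"op": "arm_command", "data": {"series": [[1,0,0,-0.002,0,-0.7,0],[1,0,0,0,0,0,0],[1,0,0,0,0,0,0]]}}

```text
time_s: 19.15
tool_pos: [0.4611, -0.2738, 0.1264]
orientation: [-0.625, -0.33, 0.33, 0.625]
contact_force: [-3.2, 0.8, 7.1]
gripper_width: 0.0221
```

View pics/s12.png

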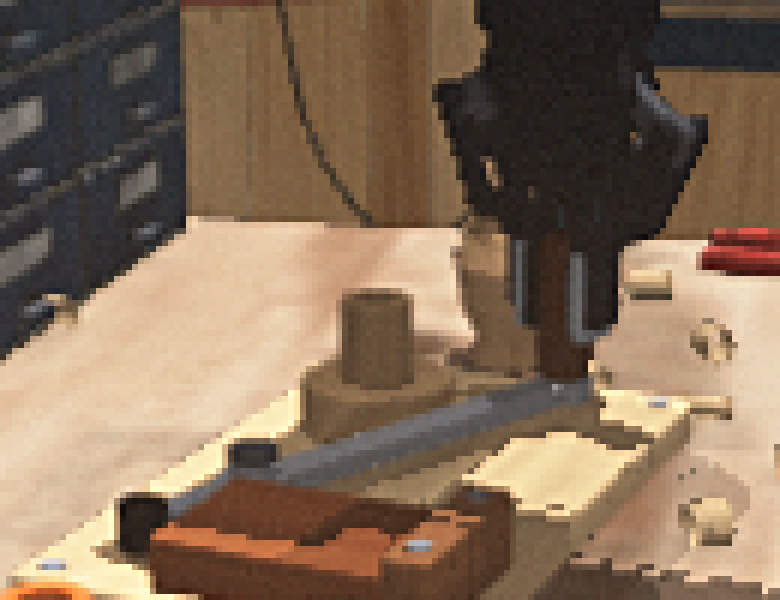

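Emit:
{"op": "arm_command", "data": {"series": [[1,0,0,-0.002,0,-0.7,0],[1,0,0,0,0,0,0],[1,0,0,0,0,0,0]]}}

```text
time_s: 19.45
tool_pos: [0.4628, -0.275, 0.1263]
orientation: [-0.623, -0.334, 0.334, 0.623]
contact_force: [-1.5, 1.8, 5.9]
gripper_width: 0.0224
```

```bash
python3 -c "
from h import *
lev()"
```

```text
t 19.45 tcp [ 0.4628 -0.275   0.1263] F [-1.5  1.8  5.9] T [ 0.37  0.84 -0.38] w 0.0224 q [-0.25  0.36 -0.23 -0.   -0.99 -0.34]
[[ 5.533e-01 -2.000e-04 -8.330e-01]
 [ 8.330e-01  1.000e-04  5.533e-01]
 [-0.000e+00 -1.000e+00  2.000e-04]]
Ftool [ 0.7 -5.9  2.3]
r,th 0.16936437565201418 -123.85008836043312
```

Emit:
{"op": "arm_command", "data": {"series": [[1,0,0,-0.0015,0,-0.5,0],[1,0,0,0,0,0,0],[1,0,0,0,0,0,0]]}}

```text
time_s: 19.75
tool_pos: [0.464, -0.2758, 0.1264]
orientation: [-0.622, -0.337, 0.337, 0.622]
contact_force: [-2.5, 1.5, 7.0]
gripper_width: 0.023
```

Emit:
{"op": "arm_command", "data": {"series": [[1,0,0,-0.0015,0,-0.5,0],[1,0,0,0,0,0,0],[1,0,0,0,0,0,0]]}}

```text
time_s: 20.05
tool_pos: [0.4649, -0.2764, 0.1263]
orientation: [-0.62, -0.339, 0.34, 0.621]
contact_force: [-4.2, 2.5, 8.0]
gripper_width: 0.0226
```

```bash
python3 -c "
from h import *
lev()
g=grab_frame('side')
cv2.imwrite('pics/s13.png',cv2.resize(g['img'][150:250,215:345,::-1],None,fx=6,fy=6,interpolation=3))"
```

```text
t 20.05 tcp [ 0.4649 -0.2764  0.1263] F [-4.2  2.5  8. ] T [ 0.76  1.23 -0.41] w 0.0226 q [-0.25  0.36 -0.22 -0.   -0.99 -0.32]
[[ 5.389e-01 -1.000e-03 -8.423e-01]
 [ 8.423e-01  6.000e-04  5.389e-01]
 [-0.000e+00 -1.000e+00  1.200e-03]]
Ftool [-0.1 -8.   4.9]
r,th 0.16938306262360944 -122.99182438382539
```

View pics/s13.png

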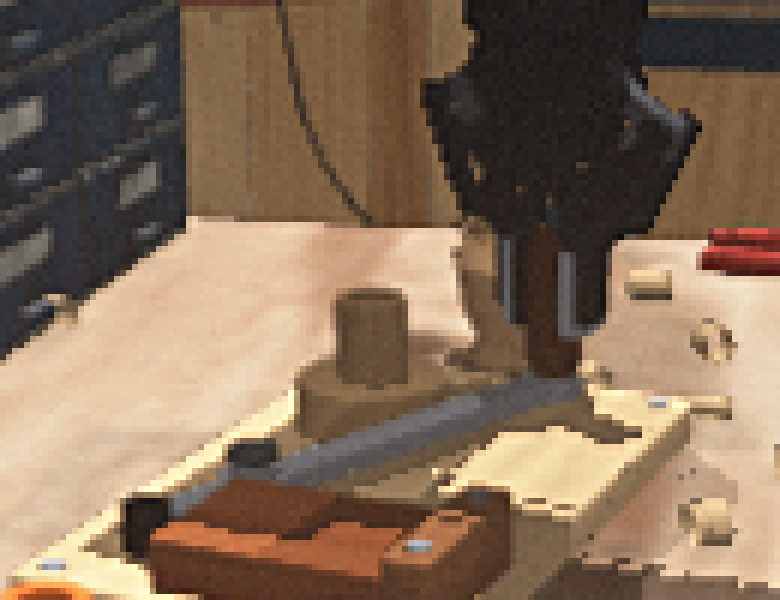

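The lever now bears on the flange. The bobbin has taken up its play (neck moved from 377 to 371) and the force is rising. I'll press a little firmer.

Emit:
{"op": "arm_command", "data": {"series": [[1,0,0,-0.001,0,0,0],[1,0,0,0,0,0,0],[1,0,0,0,0,0,0]]}}

```text
time_s: 20.4
tool_pos: [0.4652, -0.2766, 0.1263]
orientation: [-0.62, -0.339, 0.34, 0.621]
contact_force: [-6.0, 4.2, 10.3]
gripper_width: 0.0221
```

```bash
python3 -c "
from h import *
lev()"
```

```text
t 20.4 tcp [ 0.4652 -0.2766  0.1263] F [-6.   4.2 10.3] T [ 1.41  1.76 -0.27] w 0.0221 q [-0.25  0.36 -0.22 -0.   -0.99 -0.32]
[[ 0.539  -0.0021 -0.8423]
 [ 0.8423  0.0013  0.539 ]
 [-0.     -1.      0.0025]]
Ftool [  0.3 -10.3   7.3]
r,th 0.1694078416553003 -122.8678939886437
```

Emit:
{"op": "arm_command", "data": {"series": [[1,0,0,-0.001,0,0,0],[1,0,0,-0.0015,0,0,0],[1,0,0,0,0,0,0],[1,0,0,0,0,0,0],[1,0,0,0,0,0,0]]}}

```text
time_s: 20.9
tool_pos: [0.4658, -0.277, 0.1263]
orientation: [-0.618, -0.338, 0.341, 0.622]
contact_force: [-11.5, 9.5, 15.8]
gripper_width: 0.0226
```

```bash
python3 -c "
from h import *
lev()"
```

```text
t 20.9 tcp [ 0.4658 -0.277   0.1263] F [-11.5   9.5  15.8] T [ 3.06  3.39 -0.24] w 0.0226 q [-0.25  0.36 -0.21 -0.   -1.   -0.32]
[[ 5.390e-01 -5.100e-03 -8.423e-01]
 [ 8.423e-01  3.200e-03  5.390e-01]
 [-1.000e-04 -1.000e+00  6.100e-03]]
Ftool [  1.8 -15.7  14.9]
r,th 0.16938955010952708 -122.60995903936654
```

Tangential push on the handle is about 15 N, roughly 10 N above the spring. Now holding for more than 3 s.

Emit:
{"op": "arm_command", "data": {"series": [[1,0,0,0,0,0,0],[1,0,0,0,0,0,0],[1,0,0,0,0,0,0],[1,0,0,0,0,0,0],[1,0,0,0,0,0,0],[1,0,0,0,0,0,0],[1,0,0,0,0,0,0],[1,0,0,0,0,0,0],[1,0,0,0,0,0,0],[1,0,0,0,0,0,0],[1,0,0,0,0,0,0],[1,0,0,0,0,0,0]]}}

```text
time_s: 22.1
tool_pos: [0.4658, -0.277, 0.1263]
orientation: [-0.618, -0.338, 0.341, 0.622]
contact_force: [-10.8, 10.7, 15.4]
gripper_width: 0.0224
```

Emit:
{"op": "arm_command", "data": {"series": [[1,0,0,0,0,0,0],[1,0,0,0,0,0,0],[1,0,0,0,0,0,0],[1,0,0,0,0,0,0],[1,0,0,0,0,0,0],[1,0,0,0,0,0,0],[1,0,0,0,0,0,0],[1,0,0,0,0,0,0],[1,0,0,0,0,0,0],[1,0,0,0,0,0,0],[1,0,0,0,0,0,0],[1,0,0,0,0,0,0]]}}

```text
time_s: 23.3
tool_pos: [0.4658, -0.277, 0.1263]
orientation: [-0.618, -0.338, 0.341, 0.622]
contact_force: [-11.1, 9.3, 15.3]
gripper_width: 0.0224
```

Emit:
{"op": "arm_command", "data": {"series": [[1,0,0,0,0,0,0],[1,0,0,0,0,0,0],[1,0,0,0,0,0,0],[1,0,0,0,0,0,0],[1,0,0,0,0,0,0],[1,0,0,0,0,0,0],[1,0,0,0,0,0,0],[1,0,0,0,0,0,0],[1,0,0,0,0,0,0],[1,0,0,0,0,0,0],[1,0,0,0,0,0,0],[1,0,0,0,0,0,0]]}}

```text
time_s: 24.5
tool_pos: [0.4658, -0.277, 0.1262]
orientation: [-0.618, -0.338, 0.341, 0.622]
contact_force: [-11.2, 9.1, 15.0]
gripper_width: 0.0228
```

```bash
python3 -c "
from h import *
lev()
g=grab_frame('side');f=grab_frame('top')
cv2.imwrite('pics/s14.png',cv2.resize(g['img'][150:300,180:340,::-1],None,fx=4,fy=4,interpolation=3))
cv2.imwrite('pics/t14.png',f['img'][:,:,::-1])"
```

```text
t 24.5 tcp [ 0.4658 -0.277   0.1262] F [-11.2   9.1  15. ] T [ 3.02  3.36 -0.3 ] w 0.0228 q [-0.25  0.36 -0.21 -0.   -1.   -0.32]
[[ 5.390e-01 -5.200e-03 -8.423e-01]
 [ 8.423e-01  3.200e-03  5.390e-01]
 [-1.000e-04 -1.000e+00  6.100e-03]]
Ftool [  1.6 -14.9  14.4]
r,th 0.16940458293214194 -122.61636346843967
```

View pics/s14.png

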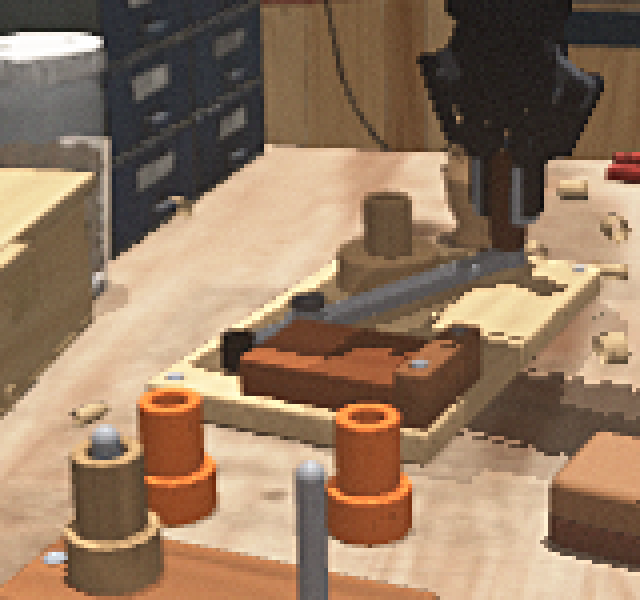

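View pics/t14.png

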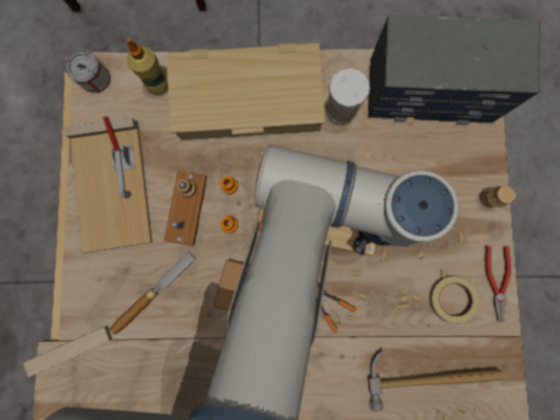

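The side view shows the arm against the flange of the upright, seated bobbin at (385,250), with the handle gripped at (510,230). The narrow bobbin is on its peg at (108,520). The push has been steady for more than 3.5 s, so I'm handing in.

```bash
python3 -c "
from h import *
print(ticket.finish_job()); lev()"
```

```text
the job is handed in; nothing more can be done
None
the job is handed in; nothing more can be done
```

The job is handed in: the wide bobbin is on the jig's stop pin and the gripper is still holding the lever against its flange. The hand-in gave no verdict.

- **Bobbin:** I lifted it off its peg and lowered it, flange down, over the pin. It met the board at the expected height with about 5 N upward. I let go, and the pictures show it standing upright and fully down.
- **Lever:** I gripped the handle and swung it until the arm met the flange, which pushed the bobbin through its play on the pin. I then held it there for about 3.6 s, up to hand-in at 24.5 s.
- **Push:** It stayed steady at about 14–15 N along the swing at the handle, against a spring of about 4.8 N.
- **Left alone:** The last side picture shows the narrow bobbin on its peg and the orange look-alikes in place. The turned foot was partly hidden behind the gripper in that picture, but nothing came near it.

Two readings were slightly off:
- **Angle:** My estimate of the lever angle, taken from the tool position, was about 0.445 against the stated 0.39–0.44. That is within my measuring error.
- **Vertical force:** An upward force of about 15 N on the tool came with the push. The total at the wrist was about 21 N.

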